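# Build up the filter stack on the photodetector

## Robot

A 6-joint arm with a two-finger parallel gripper is mounted at the origin on a cart in front of the work surface, level with it; the furniture and walls round the work are solid. World frame = base frame: x ahead of the robot, y to its left, z up, the work surface at z = 0. Lengths are in m, angles in rad, forces in N, time in s.
With the tool pointing down it reaches from about 0.3 to 0.875 m from the base axis. Payload 6.4 kg.
Tool frame: the origin (TCP) lies on the centre line of the jaws, within the pads' length; the fingertips stand 22 mm ahead of it and the grasp point (between the pads) lies 3 mm ahead of it; z points along the fingers, y is the line along which they close (so a half turn about z gives the same grasp; the last joint's range is limited). The gripper opens to 85 mm and grips with 20 to 120 N. Pads are 22 mm wide; open, the fingers measure 114 mm over their backs; the gripper's body (76 mm by 85 mm) begins 54 mm behind the grasp point. The pads swing forward as they close: fully open they stand 13 mm farther back than shut.
Start: joints at [1.118, 0.181, 1.607, -0, 1.354, -0.206], TCP at [0.14, 0.558, 0.253] pointing down, gripper open.
Joint ranges: [-2.99, 2.99], [-0.89, 2.07], [0.3, 2.58], [-1.14, 4.28], [0, 2.63], [-3.12, 3.12]. Speed limits (rad/s): [2.57, 2.57, 3.01, 3.14, 3.14, 3.14].

## Interface

Orientations are given as a unit quaternion [w, x, y, z].
In Python, from bench import ctrl gives the robot as it stands. The module is installed in compiled form; this text tells all that it offers.
- The arm moves only by the tool servo_tool, never from a script. Its argument "commands" is a list of rows, each a list of 3 entries, a list of its own where there are three numbers: the shift along the tool's x, y, z in mm, then the turn about the tool's z in rad, then the finger opening in mm, from 0 to 85.4. In form: [[[dx, dy, dz], turn, jaw], ...]. A call has 1 to 20 rows; each row shifts and turns the commanded pose from where the row before left it, along the tool's axes as they then stand; what a row does not reach is not made up. A row lasts 1/8 s, in which the tool goes at most 62.5 mm and 10.7 degrees, less where a joint would pass 70% of its speed; a pose out of reach is approached as far as the arm can. A call with a gripper value outside its range is refused whole. The fingers move at their own pace and stop on an object; the grip force is fixed at half the most. Time passes only in rows, so rows that do not move let the fingers close. It gives the time, the measured TCP pose, the force, the opening and the grip force at its end, in the units of the state.
- ctrl.get_obs(): the state, without advancing time (a new reading comes with each control period).
- ctrl.camera(name): name is "scene" or "side" or "wrist"; returns a dict with "color" (384x512x3 uint8, red, green, blue), "z_map" (384x512 float32, m along the optical axis (not along the pixel's ray), 0 where there is no reading), "fx", "fy", "cx", "cy" (pixels), "R" (3x3) and "t" (3): a world point X has camera coordinates R X + t. Camera axes: x right, y down, z forward; pixel columns grow to the right and rows downward; lengths in m; the calibration is good to about 2 mm. The wrist camera is an equidistant fisheye: a pixel r from the principal point sees the ray r / f radians off the axis. A picture is of the moment at which its call begins.
- ctrl.hand_in(): hands the job in; it is judged then, once.
The state is a dict: "time_s": time; "q": joint angles; "dq": joint speeds; "joint_efforts": joint torques, N m; "eef_pos": TCP position; "eef_rot": TCP orientation; "wrist_force": force on the tool from outside, world axes, zero at the start; "torque": the same for the moment, N m; "opening": opening from 0.0 (shut) to 1.0 (fully open); "grasp_force": force on a finger pad.
Only numpy, scipy, OpenCV 4.12 (cv2) and the standard library are available. Lean on these libraries where they do the work, as an engineer would, in place of code of your own. Each camera call takes 0.05 s, during which the arm holds its last target. There are 200 camera calls.

## Task

The photodetector must not see light while its high voltage is on: first fold every guard on the switch bank shut, which puts its toggle off (one sweep of a finger along the row does it). Then take the bayonet cap off the detector, stack all the filter stages that lie on the table onto the detector, in any order, each locked home with its quarter turn, and finish by locking the cap on top of the last stage. Leave everything else on the table where it is.

Things in the scene. Friction and masses are not known exactly. Their poses are not given: they have to be found in the camera images.
- stage_a: filter stage (of five alike, 3 or 4 are present): black round housing, 80 mm dia., two grip flats 60 mm apart facing its own +-y (80 mm long in x, 60 mm wide in y). 40 mm tall: bright spigot at z 0 to 10 mm, housing z 10 to 40 mm with a glass and a 12 mm deep bayonet socket in its top. 0.16 kg. Origin: centre of the spigot's underside; z up
- stage_b: filter stage like stage_a. Its spigot: core 33 mm dia., at its lower end two lugs pointing to +-x, 46 mm tip to tip, 14 mm wide, 4.5 mm thick; it enters a socket with 2 mm of play all round
- stage_c: filter stage like stage_a; same origin and axes
- stage_d: filter stage like stage_a; same origin and axes
- stage_e: filter stage like stage_a; same origin and axes
- cap: light-tight cap, at the start locked on the detector: black disc (z 10 to 22 mm) with a stage's outline and the same spigot below (z 0 to 10 mm); on it the finger bar to grip, z 22 to 46 mm, 16 mm thick in y, 64 mm long in x. 0.12 kg. Origin: centre of the spigot's underside; z up
- detector: photodetector head bolted to the table: black housing 80 x 80 mm on a foot 108 mm (x) x 80 mm, its top 75 mm above the table with a stage's outline and the same bayonet socket. Origin: centre of its underside. Seated on it, the lowest part's origin is 65 mm above the table; each further part stands 30 mm higher than the one below
- detector_seat (a point): centre of the detector's top. Bayonets: the upper part enters with its x axis 90 deg (60 to 120) from the lower part's x, either way round, and drops 10 mm till housings touch; at a wrong angle it stays 10 mm high. Turn it CLOCKWISE seen from above to the stop: x axes parallel, flats in line, locked. To remove turn 90 deg (60 or more) counterclockwise, lift. Turns lightly
- bank: high-voltage switch bank, fixed: grey box 80 mm (x) x 225 mm (y) x 45 mm tall, origin at the centre of its underside. Four toggles in a row along y on its top, each under a black guard 20 mm wide, 32 mm long, hinged across the row at x = 0, y = +67, +17, -33, -83 mm (guards 1 to 4), 48 mm above the table
- guard_1 (a joint): guard 1 of the bank (+y end), rad: 0 shut (toggle off), about 1.6 up (on). Up, its upper edge is 80 mm above the table and its flat back faces +y of the bank; pushed towards -y (well under 1 N) it tips over and below about 55 deg falls shut, its top then 60 mm above the table
- guard_2 (a joint): guard 2 of the bank, rad, like guard_1
- guard_3 (a joint): guard 3 of the bank, rad, like guard_1
- guard_4 (a joint): guard 4 of the bank, rad, like guard_1
- ball_driver: hex driver with yellow handle, 164 x 22 x 21 mm, lying by the table's front edge; leave alone
- hex_key: black L-shaped hex key 87 x 35 x 6 mm, lying flat; leave alone
- filter_box: white card box 63 x 63 x 22 mm; leave alone
- tweezers: steel tweezers 120 x 14 x 9 mm, lying flat; leave alone
- lens_box: round clear lens box, 41 mm dia., 18 mm tall; leave alone

How it is judged:
By the outcome, as a careful person would: the job done as asked, in the order asked, and still so for the second after the job is handed in, with the robot touching nothing.
Of stage_a, stage_b, stage_c, stage_d, stage_e only 3 to 4 are there at a start; the rules pass over those that are not, and their reading is None.
At some moment in a run one of stage_a, stage_b, stage_c, stage_d, stage_e may be knocked a few centimetres aside while the robot is not near it.
Once in a run the grip may slacken for a moment while it holds something.
It also fails if it takes over 200 s, if anything falls off the work surface, if the arm or the gripper's body presses on something with over 40 N, if the wrist force passes 120 N, or if a joint passes its speed limit or range.

## Working session

There is one attempt and no reset: what is moved stays moved. The work goes in short steps, Python scripts to look and compute and a tool call to move; the robot and the scene stay as the last step left them, time stands still between calls to the robot, and variables do not carry over. Pictures are saved under pics/ and viewed, at most 14 in all, crops included, and the job is handed in when it is done.

Besides the shell and the picture viewer there is one more tool, called after "Emit:" by a JSON object that holds its "api" and its "payload", one argument or row to a line. servo_tool: Moves the arm, as the interface text tells. Its arguments: {"type":"object","properties":{"commands":{"type":"array"}},"required":["commands"]}

```bash
mkdir -p pics && cat > h.py <<'E'
import numpy as np, cv2, pickle
from bench import ctrl
def cam(n):
    c=ctrl.camera(n); return c
def save(c,f): cv2.imwrite('pics/'+f,c['color'][:,:,::-1])
def ray(c,u,v,wrist=False):
    x=(u-c['cx'])/c['fx']; y=(v-c['cy'])/c['fy']
    if wrist:
        r=np.hypot(x,y); k=np.sin(r)/max(r,1e-9); d=np.array([x*k,y*k,np.cos(r)])
    else: d=np.array([x,y,1.])
    R=np.array(c['R']); o=-R.T@np.array(c['t']); return o,R.T@d
def onz(c,u,v,z,wrist=False):
    o,d=ray(c,u,v,wrist); s=(z-o[2])/d[2]; return o+s*d
def cloud(c,wrist=False):
    Z=np.array(c['z_map'],float); v,u=np.mgrid[:Z.shape[0],:Z.shape[1]]
    x=(u-c['cx'])/c['fx']; y=(v-c['cy'])/c['fy']
    if wrist:
        r=np.hypot(x,y); k=np.tan(r)/np.maximum(r,1e-9); x=x*k;y=y*k
    P=np.stack([x*Z,y*Z,Z],-1); W=(P-np.array(c['t']))@np.array(c['R'])
    W[Z<=0]=np.nan; return W
E
python3 - <<'E'
from h import *
for n in ['scene','side','wrist']:
    c=cam(n); save(c,n+'0.png'); pickle.dump(c,open(n+'0.pkl','wb'))
    R=np.array(c['R']); print(n,c['fx'],c['cx'],c['cy'],-R.T@np.array(c['t']),R[2])
print(ctrl.get_obs())
a=[cv2.imread(f'pics/{n}0.png') for n in ['scene','side','wrist']]
E
```

```text
scene 393.1353410937882 257.6611958427434 191.40827634336793 [ 0.23222444 -0.79250396  0.81861329] [ 0.31777953  0.59637833 -0.73712215]
side 368.97839484427465 253.88887334849986 195.16149083757304 [0.54515853 0.78363033 0.55522304] [ 0.00322556 -0.89439909 -0.44725817]
wrist 297.3186396354542 253.69782853945665 187.94005954164504 [0.06022104 0.57816892 0.3739225 ] [ 0.31367771 -0.08178607 -0.94600071]
{'time_s': 0.15, 'q': array([ 1.11768394e+00,  1.81381029e-01,  1.60774906e+00, -2.90486439e-05,
        1.35378480e+00, -2.06297792e-01]), 'dq': array([-0.00101612, -0.00128089, -0.00235307,  0.00171023, -0.00010806,
        0.00116645]), 'joint_efforts': array([ 9.33118208e-04, -4.45274949e+01, -3.51682627e+01, -3.47581781e-04,
        6.07002585e-03, -6.37930430e-05]), 'eef_pos': array([0.14030303, 0.55723035, 0.25259924]), 'eef_rot': array([-2.00628871e-04,  1.23091161e-01,  9.92395147e-01, -6.30101398e-04]), 'wrist_force': array([-0.45566072,  0.53158261, -0.28922049]), 'torque': array([-0.01934456,  0.02682942, -0.01131622]), 'grasp_force': 0.0, 'opening': 0.9997634737712214}
```

View pics/scene0.png

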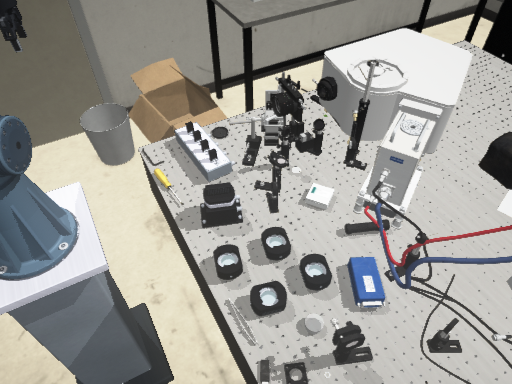

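View pics/side0.png

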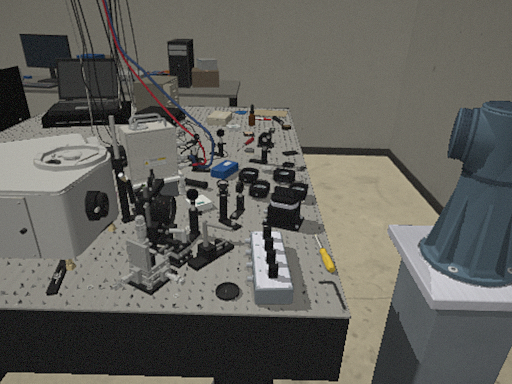

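View pics/wrist0.png

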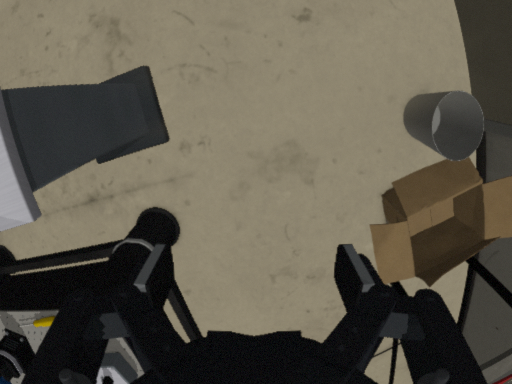

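The scene view shows four stages at about (229,261), (276,242), (315,271) and (268,297). The capped detector is at (220,203), and the bank at (203,150) has its guards up. The side view shows the same layout, with the bank at (270,265). The wrist camera is off the table and sees only floor.

```bash
python3 - <<'E'
from h import *
cs=pickle.load(open('scene0.pkl','rb')); cd=pickle.load(open('side0.pkl','rb'))
W=cloud(cs); V=cloud(cd)
# top-down maps, 2mm/px, x 0.2..0.9 (up), y -0.4..0.7
for n,c,P in [('s',cs,W),('d',cd,V)]:
    col=np.array(c['color']).reshape(-1,3); p=P.reshape(-1,3)
    m=~np.isnan(p[:,0])&(p[:,2]<.2); p=p[m];col=col[m]
    o=np.argsort(p[:,2]); p=p[o];col=col[o]
    img=np.zeros((350,550,3),np.uint8); hz=np.zeros((350,550))
    i=((0.9-p[:,0])/.002).astype(int); j=((0.7-p[:,1])/.002).astype(int)
    k=(i>=0)&(i<350)&(j>=0)&(j<550)
    img[i[k],j[k]]=col[k][:,::-1]; hz[i[k],j[k]]=p[k][:,2]
    g=cv2.applyColorMap(np.clip(hz*1000*1.8,0,255).astype(np.uint8),cv2.COLORMAP_JET)
    if n=='s': A=cv2.dilate(img,np.ones((2,2))); B=cv2.dilate(g,np.ones((2,2)))
out=np.vstack([A,B])
for t in range(0,550,50):
    cv2.putText(out,f'{0.7-t*.002:.1f}',(t,345),0,.35,(0,255,255),1)
for t in range(0,350,50): cv2.putText(out,f'{0.9-t*.002:.1f}',(0,t+5),0,.35,(0,255,255),1)
cv2.imwrite('pics/top.png',cv2.resize(out,None,fx=.85,fy=.85))
x0,y0,x1,y1=110,110,350,330
cv2.imwrite('pics/crop.png',cv2.resize(np.array(cs['color'])[y0:y1,x0:x1,::-1],None,fx=3,fy=2.7,interpolation=cv2.INTER_CUBIC))
E
```

```text
(no output)
```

View pics/top.png

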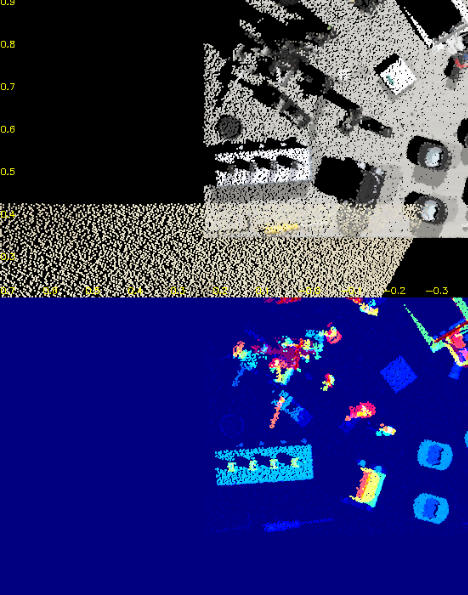

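View pics/crop.png

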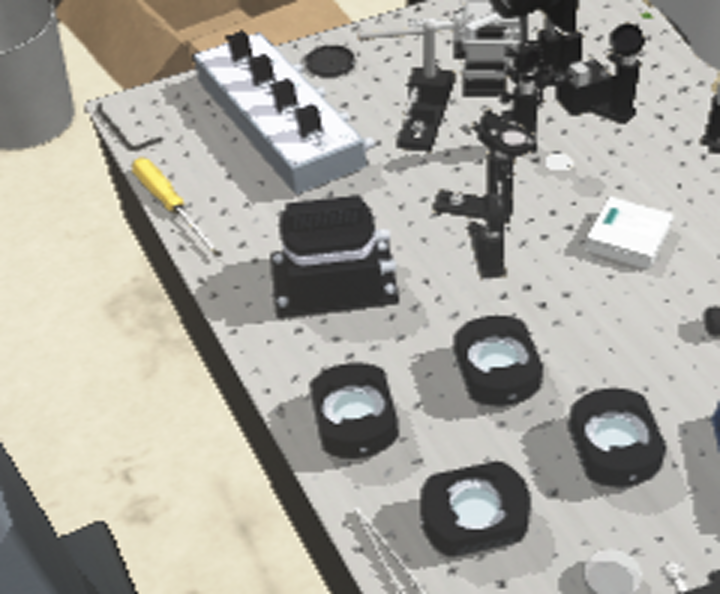

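The map puts the bank near x 0.52, y 0.0 to 0.2, with its row roughly along world y. The detector is near (0.47,-0.15) and the stages run along y from -0.29. The crop shows the cap bar on the detector, two lens-like stages in each row, and all four guards up.

```bash
cat >> h.py <<'E'
def blobs(P,zlo,zhi,box,minA=600,res=.001):
    """regions of the cloud in a height slice -> top-down contours (center xy, size mm, angle of long axis deg)"""
    p=P.reshape(-1,3); p=p[~np.isnan(p[:,0])]
    p=p[(p[:,2]>zlo)&(p[:,2]<zhi)&(p[:,0]>box[0])&(p[:,0]<box[1])&(p[:,1]>box[2])&(p[:,1]<box[3])]
    im=np.zeros((int((box[1]-box[0])/res)+1,int((box[3]-box[2])/res)+1),np.uint8)
    i=((p[:,0]-box[0])/res).astype(int); j=((p[:,1]-box[2])/res).astype(int); im[i,j]=255
    im=cv2.morphologyEx(im,cv2.MORPH_CLOSE,np.ones((7,7)))
    out=[]
    for k in cv2.findContours(im,cv2.RETR_EXTERNAL,cv2.CHAIN_APPROX_NONE)[0]:
        if cv2.contourArea(k)<minA*1e-6/res**2: continue
        k=cv2.convexHull(k); (cy,cx),_,_=r=cv2.minAreaRect(k); b=cv2.boxPoints(r)
        e=[b[1]-b[0],b[2]-b[1]]; L=[np.linalg.norm(x) for x in e]; l=int(L[1]>L[0])
        ang=np.degrees(np.arctan2(e[l][0],e[l][1]))  # dy->j , dx->i
        ang=np.degrees(np.arctan2(e[l][0]*0+e[l][0],e[l][1])); yaw=(90-ang)%180 # yaw of long axis from +x
        m=(np.abs(p[:,0]-(box[0]+cx*res))<.06)&(np.abs(p[:,1]-(box[2]+cy*res))<.06)
        out.append((round(box[0]+(cx+.5)*res,4),round(box[2]+(cy+.5)*res,4),round(max(L)),round(min(L)),round(yaw,1),round(float(np.median(p[m,2])),4)))
    return out
E
python3 - <<'E'
from h import *
cs=pickle.load(open('scene0.pkl','rb')); cd=pickle.load(open('side0.pkl','rb'))
for n,c in [('scene',cs),('side',cd)]:
    W=cloud(c); B=[.25,.9,-.75,.35]; print(n)
    print(' table z',np.nanmedian(W[...,2][(np.abs(W[...,2])<.01)]))
    for lo,hi in [(.034,.045),(.041,.05),(.055,.075),(.075,.083),(.083,.093),(.106,.118)]: print(lo,hi,*blobs(W,lo,hi,B,300),sep='\n   ')
# guards: dark points above bank
W=cloud(cs)
E
```

```text
scene
 table z -0.00018928618914082764
0.034
   0.045
   (0.6575, 0.0354, 40, 33, np.float32(132.0), 0.0402)
   (0.5695, -0.4349, 80, 61, np.float32(17.4), 0.0394)
   (0.5302, -0.3223, 80, 60, np.float32(14.0), 0.0395)
   (0.5123, -0.0044, 79, 59, np.float32(86.6), 0.0435)
   (0.4421, -0.4394, 80, 62, np.float32(103.0), 0.0393)
   (0.405, -0.313, 81, 60, np.float32(14.0), 0.0393)
0.041
   0.05
   (0.8078, -0.0442, 52, 31, np.float32(42.4), 0.0447)
   (0.7373, -0.4894, 72, 11, np.float32(10.3), 0.0469)
   (0.6577, 0.0364, 39, 30, np.float32(133.5), 0.0434)
   (0.5077, 0.08, 228, 81, np.float32(176.4), 0.046)
0.055
   0.075
   (0.8591, -0.3793, 83, 52, np.float32(58.5), 0.0658)
   (0.8209, -0.3071, 96, 31, np.float32(57.6), 0.0658)
   (0.7554, -0.437, 54, 16, np.float32(4.5), 0.0641)
   (0.6867, -0.6905, 34, 23, np.float32(80.5), 0.0584)
   (0.451, -0.1777, 80, 31, np.float32(110.6), 0.0628)
0.075
   0.083
0.083
   0.093
   (0.7663, -0.3698, 67, 16, np.float32(52.8), 0.0876)
   (0.4577, -0.1613, 79, 48, np.float32(106.6), 0.0866)
0.106
   0.118
   (0.8073, -0.0856, 30, 25, np.float32(1
[... 914 characters left out ...]
8, 223, 81, np.float32(175.7), 0.0463)
0.055
   0.075
   (0.8197, -0.3028, 88, 29, np.float32(57.3), 0.0666)
   (0.7875, 0.147, 54, 31, np.float32(90.0), 0.0633)
   (0.7581, -0.0029, 36, 28, np.float32(28.6), 0.066)
   (0.7422, 0.0632, 35, 22, np.float32(114.1), 0.0623)
   (0.4703, -0.128, 79, 34, np.float32(105.9), 0.0636)
0.075
   0.083
0.083
   0.093
   (0.4629, -0.1391, 78, 46, np.float32(95.6), 0.0875)
0.106
   0.118
   (0.8504, -0.2932, 121, 11, np.float32(59.3), 0.1118)
   (0.7914, 0.1379, 58, 15, np.float32(123.7), 0.1119)
   (0.7718, 0.0693, 36, 27, np.float32(21.8), 0.1135)
   (0.6326, 0.0523, 72, 11, np.float32(108.0), 0.1093)
   (0.4627, -0.151, 62, 17, np.float32(107.9), 0.1107)
```

```bash
cat >> h.py <<'E'
def state():
    o=ctrl.get_obs(); w,x,y,z=o['eef_rot']
    from scipy.spatial.transform import Rotation as Ro
    R=Ro.from_quat([x,y,z,w]).as_matrix()
    return o,np.array(o['eef_pos']),np.degrees(np.arctan2(R[1,1],R[0,1])),R
def st():
    o,p,ty,R=state(); print('t %.1f'%o['time_s'],'tcp',np.round(p*1000,1),'ty %.1f'%ty,'tilt %.2f'%np.degrees(np.arccos(-R[2,2])),'q6 %.0f'%np.degrees(o['q'][5]),'F',np.round(o['wrist_force'],1),'op %.1f'%(o['opening']*85.4),'g %.0f'%o['grasp_force'])
def plan(wps,start=None):
    """wps: (x,y,z mm, ty deg, nrows); prints tool-frame rows"""
    if start is None: _,p,ty,_=state(); p=p*1000
    else: p,ty=np.array(start[:3],float),start[3]
    for x,y,z,t,n in wps:
        tgt=np.array([x,y,z]); turn=np.radians(ty-t)/n; rows=[]
        for k in range(n):
            d=(tgt-p)/(n-k); a=np.radians(ty)
            dx=d@[-np.sin(a),np.cos(a),0]; dy=d@[np.cos(a),np.sin(a),0]
            r=[[round(dx),round(dy),round(-d[2])],round(turn,2)]
            r=[[round(dx,1),round(dy,1),round(-d[2],1)],round(turn,3)]
            p=p+np.array([-np.sin(a),np.cos(a),0])*r[0][0]+np.array([np.cos(a),np.sin(a),0])*r[0][1]+np.array([0,0,-1])*r[0][2]
            ty-=np.degrees(r[1]); rows.append(r)
        print('->',(x,y,z,t)); print(rows)
E
python3 - <<'E'
from h import *
c=pickle.load(open('scene0.pkl','rb')); W=cloud(c); V=cloud(pickle.load(open('side0.pkl','rb')))
p=np.vstack([W.reshape(-1,3),V.reshape(-1,3)]); p=p[~np.isnan(p[:,0])]
hi=p[(p[:,2]>.008)]; from scipy.spatial import cKDTree as T
t=T(hi[:,:2]); tt=T(W.reshape(-1,3)[np.abs(W.reshape(-1,3)[:,2])<.004][:,:2])
L=[]
for x in np.arange(.38,.75,.01):
  for y in np.arange(-.6,.3,.01):
    d=t.query([x,y])[0]
    if tt.query([x,y])[0]<.006 and d>.055: L.append((round(d,3),round(x,2),round(y,2)))
L.sort(reverse=True); print(L[:25])
st()
# tool x axis world check
print(np.round(state()[3],3))
plan([(502,195,200,3.6,12),(502,195,90,3.6,4),(516,-38,90,3.6,14),(516,-38,190,3.6,3)])
E
```

```text
[(0.076, np.float64(0.64), np.float64(-0.33)), (0.075, np.float64(0.64), np.float64(-0.32)), (0.074, np.float64(0.65), np.float64(-0.32)), (0.074, np.float64(0.64), np.float64(-0.31)), (0.072, np.float64(0.64), np.float64(-0.34)), (0.071, np.float64(0.65), np.float64(-0.33)), (0.07, np.float64(0.64), np.float64(-0.3)), (0.068, np.float64(0.65), np.float64(-0.31)), (0.068, np.float64(0.65), np.float64(-0.34)), (0.067, np.float64(0.66), np.float64(-0.32)), (0.067, np.float64(0.63), np.float64(-0.33)), (0.066, np.float64(0.63), np.float64(-0.28)), (0.066, np.float64(0.63), np.float64(-0.34)), (0.065, np.float64(0.68), np.float64(0.22)), (0.065, np.float64(0.67), np.float64(0.22)), (0.065, np.float64(0.63), np.float64(-0.29)), (0.065, np.float64(0.63), np.float64(-0.3)), (0.065, np.float64(0.63), np.float64(-0.32)), (0.064, np.float64(0.72), np.float64(0.22)), (0.064, np.float64(0.65), np.float64(-0.35)), (0.064, np.float64(0.64), np.float64(-0.29)), (0.064, np.float64(0.64), np.float64(-0.35)), (0.064, np.float64(0.63), np.float64(-0.31)), (0.064, np.float64(0.4), np.float64(0.22)), (0.
[... 2108 characters left out ...]
float64(-16.7), np.float64(-0.0), np.float64(-0.0)], np.float64(0.0)], [[np.float64(-16.6), np.float64(-0.1), np.float64(-0.0)], np.float64(0.0)], [[np.float64(-16.7), np.float64(-0.0), np.float64(-0.0)], np.float64(0.0)], [[np.float64(-16.6), np.float64(-0.1), np.float64(-0.0)], np.float64(0.0)], [[np.float64(-16.7), np.float64(-0.0), np.float64(-0.0)], np.float64(0.0)], [[np.float64(-16.6), np.float64(-0.1), np.float64(-0.0)], np.float64(0.0)]]
-> (516, -38, 190, 3.6)
[[[np.float64(-0.0), np.float64(0.0), np.float64(-33.3)], np.float64(0.0)], [[np.float64(-0.0), np.float64(0.0), np.float64(-33.4)], np.float64(0.0)], [[np.float64(-0.0), np.float64(0.0), np.float64(-33.3)], np.float64(0.0)]]
```

Emit:
{"api": "servo_tool", "payload": {
  "commands": [
    [[-37,-22,4],0.105,0],
    [[-39,-18,4],0.105,0],
    [[-40,-14,4],0.105,0],
    [[-42,-9,4],0.105,0],
    [[-42,-5,5],0.105,0],
    [[-43,-1,4],0.105,0],
    [[-42,4,4],0.105,0],
    [[-42,8,5],0.105,0],
    [[-41,13,4],0.105,0],
    [[-39,17,4],0.105,0],
    [[-37,21,4],0.105,0],
    [[-35,24,5],0.105,0],
    [[0,0,0],0,0]
  ]
}}

```text
time_s: 1.78
eef_pos: [0.5037, 0.1931, 0.2016]
eef_rot: [-0.0, 0.686, 0.728, -0.0]
wrist_force: [0.5, 0.3, -0.6]
opening: -0.001
grasp_force: 0.0
```

```bash
sed -i 's/print(rows)/print([[[float(v) for v in r[0]],float(r[1])] for r in rows])/' h.py && python3 -c "
from h import *
st(); plan([(502,195,90,3.6,1)])"
```

```text
t 1.8 tcp [503.7 193.1 201.6] ty 3.4 tilt 0.05 q6 5 F [ 0.5  0.3 -0.6] op -0.1 g 0
-> (502, 195, 90, 3.6)
[[[2.0, -1.6, 111.6], -0.003]]
```

Emit:
{"api": "servo_tool", "payload": {
  "commands": [
    [[2,-1,38],0,0],
    [[0,0,38],0,0],
    [[0,0,37],0,0],
    [[0,0,0],0,0],
    [[-17,0,0],0,0],
    [[-17,0,0],0,0],
    [[-17,0,0],0,0],
    [[-17,0,0],0,0],
    [[-17,0,0],0,0],
    [[-17,0,0],0,0],
    [[-17,0,0],0,0],
    [[-17,0,0],0,0],
    [[-17,0,0],0,0],
    [[-17,0,0],0,0],
    [[-17,0,0],0,0],
    [[-17,0,0],0,0],
    [[-17,0,0],0,0],
    [[-15,0,0],0,0]
  ]
}}

```text
time_s: 4.03
eef_pos: [0.5164, -0.0395, 0.0893]
eef_rot: [0.0, 0.684, 0.729, 0.0]
wrist_force: [-0.8, -0.4, 0.3]
opening: -0.001
grasp_force: 0.0
```

Emit:
{"api": "servo_tool", "payload": {
  "commands": [
    [[0,0,-40],0,30],
    [[0,0,-50],0,40],
    [[0,0,-40],0,45],
    [[0,0,0],0.17,45],
    [[0,0,0],0.17,45],
    [[0,0,0],0.17,45],
    [[0,0,0],0.17,45],
    [[0,0,0],0.17,45],
    [[0,0,0],0.17,45],
    [[0,0,0],0.17,45],
    [[0,0,0],0.17,45],
    [[0,0,0],0.17,45],
    [[0,0,0],0.17,45],
    [[0,0,0],0.17,45],
    [[0,0,0],0.08,45],
    [[0,0,0],0,45]
  ]
}}

```text
time_s: 6.02
eef_pos: [0.5163, -0.0387, 0.2192]
eef_rot: [-0.0, 0.988, -0.157, -0.0]
wrist_force: [0.2, 0.3, 1.0]
opening: 0.528
grasp_force: 0.0
```

```bash
python3 - <<'E'
from h import *
st()
s=cam('scene'); d=cam('side'); w=cam('wrist')
for c in (s,d):
    W=cloud(c); p=W.reshape(-1,3); p=p[~np.isnan(p[:,0])]; k=p[(abs(p[:,0]-.509)<.03)&(p[:,1]>-.03)&(p[:,1]<.19)&(p[:,2]>.05)]
    print('max z on bank',np.percentile(k[:,2],[50,90,99,100]))
    print(blobs(W,.054,.066,[.47,.55,-.05,.2],100))
img=np.hstack([cv2.resize(np.array(s['color'])[100:230,150:280],None,fx=3,fy=3),cv2.resize(np.array(w['color']),(520,390))])
img=cv2.resize(img,(800,343)); cv2.imwrite('pics/g1.png',img[:,:,::-1])
print('bar',blobs(cloud(s),.106,.118,[.35,.56,-.25,-.05],300))
plan([(462,-152,220,-108,1)])
E
```

```text
t 6.0 tcp [516.3 -38.7 219.2] ty -108.0 tilt 0.01 q6 91 F [0.2 0.3 1. ] op 45.1 g 0
max z on bank [0.05941169 0.0629157  0.40657953 0.44878199]
[(0.5139, -0.0171, 36, 21, np.float32(175.2), 0.0597), (0.5105, 0.0327, 35, 20, np.float32(175.6), 0.0595), (0.5072, 0.0818, 39, 20, np.float32(175.8), 0.0594), (0.5037, 0.1337, 39, 21, np.float32(176.8), 0.0594)]
max z on bank [0.43558143 0.54859333 0.57035486 0.57385079]
[(0.5165, -0.0155, 34, 18, np.float32(0.0), 0.0603), (0.5132, 0.0344, 35, 20, np.float32(176.4), 0.0604), (0.5094, 0.0841, 34, 21, np.float32(176.8), 0.0605), (0.5059, 0.133, 36, 20, np.float32(176.6), 0.0606)]
bar [(0.4596, -0.1547, 63, 19, np.float32(109.1), 0.1102)]
-> (462, -152, 220, -108)
[[[-16.6, 124.7, -0.8], 0.0]]
```

View pics/g1.png

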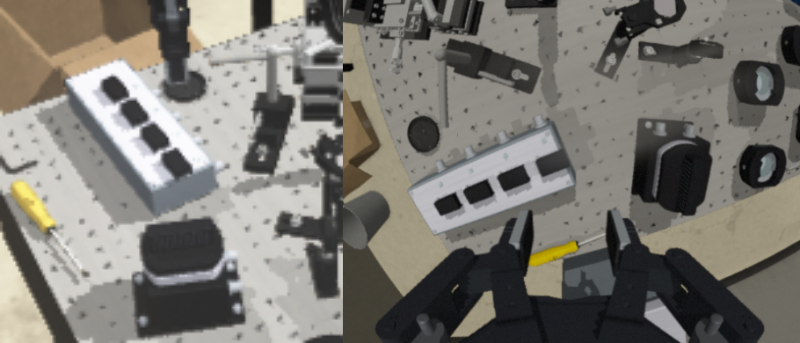

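All four guards are shut: the left panel shows them flat, and their tops measure 60 mm. The wrist panel shows the cap bar at right-centre, about (690,180). Next is the cap.

Emit:
{"api": "servo_tool", "payload": {
  "commands": [
    [[-5,42,0],0,45],
    [[-6,42,0],0,45],
    [[-6,42,0],0,45],
    [[0,0,35],0,45],
    [[0,0,35],0,45],
    [[0,0,20],0,45],
    [[0,0,16],0,45],
    [[0,0,0],0,45],
    [[0,0,0],0,10],
    [[0,0,0],0,10],
    [[0,0,0],0,10],
    [[0,0,0],0,10],
    [[0,0,0],0,10],
    [[0,0,0],0,10]
  ]
}}

```text
time_s: 7.92
eef_pos: [0.4619, -0.154, 0.1146]
eef_rot: [0.001, 0.988, -0.157, 0.001]
wrist_force: [-2.8, -4.7, 5.1]
opening: 0.172
grasp_force: 60.1
```

```bash
python3 -c "
from h import *
st()"
```

```text
t 7.9 tcp [ 461.9 -154.   114.6] ty -108.0 tilt 0.18 q6 76 F [-2.8 -4.7  5.1] op 14.7 g 60
```

Emit:
{"api": "servo_tool", "payload": {
  "commands": [
    [[0,1,-1],0,10],
    [[0,0,0],-0.1,10],
    [[0,0,0],-0.15,10],
    [[0,0,0],-0.15,10],
    [[0,0,0],-0.15,10],
    [[0,0,0],-0.15,10],
    [[0,0,0],-0.15,10],
    [[0,0,0],-0.15,10],
    [[0,0,0],-0.15,10],
    [[0,0,0],-0.15,10],
    [[0,0,0],-0.15,10],
    [[0,0,0],-0.12,10],
    [[0,0,0],0,10],
    [[0,0,0],0,10]
  ]
}}

```text
time_s: 9.68
eef_pos: [0.4609, -0.1533, 0.1145]
eef_rot: [-0.0, 0.81, 0.586, 0.0]
wrist_force: [0.5, 2.1, 5.7]
opening: 0.168
grasp_force: 59.9
```

```bash
python3 -c "
from h import *
st(); print(ctrl.get_obs()['torque'])"
```

```text
t 9.7 tcp [ 460.9 -153.3  114.5] ty -18.2 tilt 0.05 q6 -14 F [0.5 2.1 5.7] op 14.3 g 60
[4.11568479e-01 9.64902947e-02 4.10970651e-04]
```

Emit:
{"api": "servo_tool", "payload": {
  "commands": [
    [[0,0,-5],0,10],
    [[0,0,-10],0,10],
    [[0,0,-20],0,10],
    [[0,0,-35],0,10],
    [[0,0,-35],0,10],
    [[0,0,0],0,10]
  ]
}}

```text
time_s: 10.42
eef_pos: [0.4625, -0.1549, 0.2227]
eef_rot: [0.003, 0.81, 0.587, 0.001]
wrist_force: [-0.1, -0.8, -1.7]
opening: 0.168
grasp_force: 59.1
```

```bash
python3 - <<'E'
from h import *
st()
s=cam('scene'); d=cam('side'); w=cam('wrist'); pickle.dump((s,d,w),open('a.pkl','wb'))
img=np.hstack([cv2.resize(np.array(s['color'])[150:330,150:350],(400,360)),cv2.resize(np.array(w['color']),(400,300),).copy() if 0 else cv2.copyMakeBorder(cv2.resize(np.array(w['color']),(400,300)),0,60,0,0,0)])
cv2.imwrite('pics/cap1.png',img[:,:,::-1])
for c in (s,d):
    print(blobs(cloud(c),.069,.08,[.35,.56,-.25,-.05],300))
plan([(640,-325,215,-18,1)])
E
```

```text
t 10.4 tcp [ 462.5 -154.9  222.7] ty -18.1 tilt 0.38 q6 -14 F [-0.1 -0.8 -1.7] op 14.4 g 59
[(0.4594, -0.1544, 79, 61, np.float32(110.9), 0.0744)]
[(0.463, -0.1516, 79, 62, np.float32(107.7), 0.075)]
-> (640, -325, 215, -18)
[[[-107.2, 224.3, 3.3], -0.002]]
```

View pics/cap1.png

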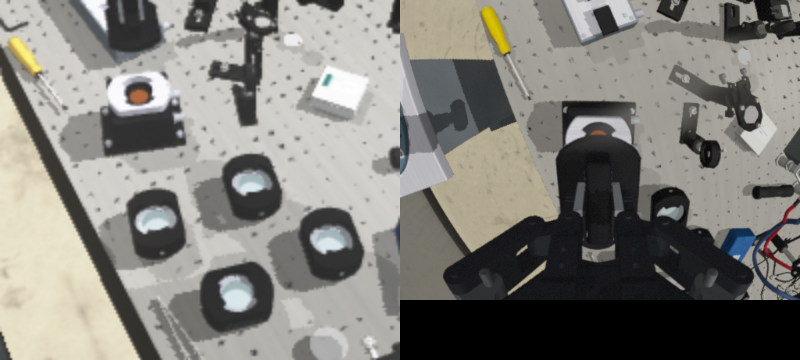

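Cap off and held. The detector socket is exposed, and four stages are undisturbed. I'll carry the cap to the clear spot.

Emit:
{"api": "servo_tool", "payload": {
  "commands": [
    [[-21,45,0],0,10],
    [[-21,45,0],0,10],
    [[-21,45,0],0,10],
    [[-22,45,0],0,10],
    [[-22,44,0],0,10],
    [[0,0,40],0,10],
    [[0,0,40],0,10],
    [[0,0,40],0,10],
    [[0,0,25],0,10],
    [[0,0,14],0,10],
    [[0,0,7],0,10],
    [[0,0,3],0,10],
    [[0,0,0],0,10]
  ]
}}

```text
time_s: 12.2
eef_pos: [0.641, -0.3254, 0.0512]
eef_rot: [0.001, 0.81, 0.587, 0.0]
wrist_force: [-1.1, 0.6, -0.7]
opening: 0.173
grasp_force: 59.2
```

```bash
python3 - <<'E'
from h import *
st()
E
```

```text
t 12.2 tcp [ 641.  -325.4   51.2] ty -18.1 tilt 0.09 q6 -18 F [-1.1  0.6 -0.7] op 14.8 g 59
```

Emit:
{"api": "servo_tool", "payload": {
  "commands": [
    [[0,0,2],0,10],
    [[0,0,0],0,10],
    [[0,0,0],0,20],
    [[0,0,0],0,45],
    [[0,0,0],0,45],
    [[0,0,-10],0,45],
    [[0,0,-40],0,45],
    [[0,0,-50],0,45],
    [[0,0,-50],0,60],
    [[-20,-40,0],0,85],
    [[-20,-40,0],0,85],
    [[-20,-40,0],0,85],
    [[0,0,0],0,85]
  ]
}}

```text
time_s: 13.82
eef_pos: [0.5054, -0.3453, 0.199]
eef_rot: [-0.0, 0.81, 0.586, -0.0]
wrist_force: [0.7, 0.3, 0.2]
opening: 0.998
grasp_force: 0.0
```

```bash
cat >> h.py <<'E'
def outline(c,lo,hi,box):
    return blobs(cloud(c),lo,hi,box,300)
def both(lo=.034,hi=.045,box=[.33,.7,-.6,-.22],minA=300):
    s=cam('scene'); d=cam('side')
    for n,c in (('scene',s),('side',d)):
        print(n,*[(round(b[0]*1e3),round(b[1]*1e3),b[2],b[3],'x-yaw %.1f'%(90-b[4]),round(b[5]*1e3,1)) for b in blobs(cloud(c),lo,hi,box,minA)],sep='\n  ')
    return s,d
E
python3 - <<'E'
from h import *
st()
s,d=both(); w=cam('wrist'); pickle.dump((s,d,w),open('a.pkl','wb'))
print('cap bar'); both(.041,.052,[.55,.72,-.4,-.25],150)
save(w,'w2.png')
E
```

```text
t 13.8 tcp [ 505.4 -345.3  199. ] ty -18.3 tilt 0.03 q6 -27 F [0.7 0.3 0.2] op 85.2 g 0
scene
  (569, -434, 82, 60, 'x-yaw 73.9', 39.3)
  (530, -322, 81, 61, 'x-yaw 75.1', 39.3)
  (442, -440, 80, 61, 'x-yaw -14.5', 39.2)
  (405, -313, 81, 60, 'x-yaw 75.3', 39.3)
side
  (570, -403, 39, 23, 'x-yaw -4.1', 39.8)
  (535, -296, 60, 32, 'x-yaw 6.1', 39.7)
  (529, -343, 60, 33, 'x-yaw -5.7', 39.7)
  (446, -410, 60, 16, 'x-yaw 0.0', 39.9)
  (415, -285, 59, 29, 'x-yaw -15.2', 40.1)
  (399, -334, 54, 22, 'x-yaw -16.1', 40.3)
cap bar
scene
  (640, -326, 64, 18, 'x-yaw 71.1', 45.3)
side
```

View pics/w2.png

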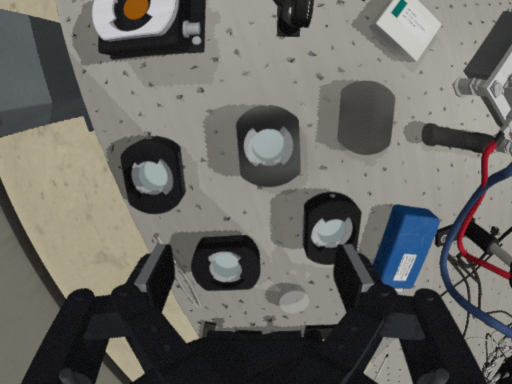

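The wrist view from above shows all four stages: (152,176), (268,146), (331,230) and (225,264). The cap is at (366,117) and the open socket at (135,15).

```bash
cat >> h.py <<'E'
def wb(w,lo=.034,hi=.045,box=[.33,.72,-.6,-.22],minA=300):
    print('wrist',*[(round(b[0]*1e3,1),round(b[1]*1e3,1),b[2],b[3],'x-yaw %.1f'%(90-b[4]),round(b[5]*1e3,1)) for b in blobs(cloud(w,True),lo,hi,box,minA)],sep='\n  ')
E
python3 - <<'E'
from h import *
s,d,w=pickle.load(open('a.pkl','rb'))
wb(w); wb(w,.069,.08,[.35,.56,-.25,-.05]); wb(w,.04,.052,[.58,.72,-.4,-.25],150)
# depth-free ray check: dark outline of B and D on plane z=40mm from wrist and scene images
def dark(c,wr,u,v,z,rad=50):
    g=np.array(c['color']).max(2); m=(g<75).astype(np.uint8)
    n,lab,stt,_=cv2.connectedComponentsWithStats(m)
    best=[l for l in range(1,n) if stt[l,4]>150 and stt[l,0]<u<stt[l,0]+stt[l,2] and stt[l,1]<v<stt[l,1]+stt[l,3]]
    return [stt[l].tolist() for l in best]
for u,v in [(152,176),(268,146)]: print(dark(w,True,u,v,.04))
# glass/ring centre by bright bluish blob on the glass rim: rays onto z=.04
E
```

```text
wrist
  (662.4, -505.0, 103, 56, 'x-yaw 62.1', 34.5)
  (571.1, -434.9, 81, 61, 'x-yaw 74.7', 40.8)
  (531.9, -322.6, 80, 61, 'x-yaw 76.0', 40.8)
  (443.6, -440.2, 80, 60, 'x-yaw -14.6', 40.8)
  (406.4, -313.4, 80, 61, 'x-yaw 74.8', 40.8)
wrist
  (455.2, -167.7, 80, 39, 'x-yaw -27.6', 75.6)
wrist
  (641.0, -326.4, 65, 18, 'x-yaw 68.4', 46.4)
[[118, 133, 68, 81, 2916], [0, 163, 512, 221, 38294]]
[[236, 107, 64, 80, 2541]]
```

```bash
python3 - <<'E'
from h import *
plan([(406,-313,199,-15,3)])
E
```

```text
-> (406, -313, 199, -15)
[[[-0.5, -35.9, -0.1], -0.018], [[0.1, -35.8, -0.1], -0.018], [[0.7, -35.9, -0.1], -0.018]]
```

Emit:
{"api": "servo_tool", "payload": {
  "commands": [
    [[0,-36,0],-0.018,85],
    [[0,-36,0],-0.018,85],
    [[0,-36,0],-0.02,85],
    [[0,0,45],0,85],
    [[0,0,45],0,85],
    [[0,0,45],0,85],
    [[0,0,20],0,85],
    [[0,0,10],0,85],
    [[0,0,0],0,85],
    [[0,0,0],0,50],
    [[0,0,0],0,50],
    [[0,0,0],0,50],
    [[0,0,0],0,50],
    [[0,0,0],0,50]
  ]
}}

```text
time_s: 15.82
eef_pos: [0.4054, -0.3141, 0.0348]
eef_rot: [0.001, 0.793, 0.609, 0.0]
wrist_force: [1.3, 0.9, 6.9]
opening: 0.692
grasp_force: 65.4
```

```bash
python3 - <<'E'
from h import *
st()
E
```

```text
t 15.8 tcp [ 405.4 -314.1   34.8] ty -14.9 tilt 0.17 q6 -36 F [1.3 0.9 6.9] op 59.1 g 65
```

```bash
python3 - <<'E'
from h import *
plan([(461,-154,180,-18.5,4)],start=(405.4,-314.1,180,-14.9))
E
```

```text
-> (461, -154, 180, -18.5)
[[[42.3, 3.1, -0.0], 0.016], [[42.3, 2.5, -0.0], 0.016], [[42.3, 1.8, -0.0], 0.016], [[42.3, 1.1, -0.0], 0.016]]
```

Emit:
{"api": "servo_tool", "payload": {
  "commands": [
    [[0,0,-15],0,50],
    [[0,0,-30],0,50],
    [[0,0,-50],0,50],
    [[0,0,-50],0,50],
    [[0,0,0],0,50]
  ]
}}

```text
time_s: 16.45
eef_pos: [0.4064, -0.3153, 0.1837]
eef_rot: [0.005, 0.793, 0.61, 0.0]
wrist_force: [-0.7, 0.1, -2.1]
opening: 0.689
grasp_force: 65.3
```

Emit:
{"api": "servo_tool", "payload": {
  "commands": [
    [[42,3,0],0.016,50],
    [[42,3,0],0.016,50],
    [[42,2,0],0.016,50],
    [[42,1,0],0.016,50],
    [[0,0,25],0,50],
    [[0,0,10],0,50],
    [[0,0,0],0,50],
    [[0,0,0],0,50]
  ]
}}

```text
time_s: 17.45
eef_pos: [0.4604, -0.155, 0.1437]
eef_rot: [0.0, 0.812, 0.583, 0.0]
wrist_force: [0.8, 0.8, -1.3]
opening: 0.692
grasp_force: 65.1
```

```bash
python3 - <<'E'
from h import *
st()
z=state()[1][2]
both(z+.000,z+.012,[.4,.52,-.21,-.1],150)
E
```

```text
t 17.4 tcp [ 460.4 -155.   143.7] ty -18.6 tilt 0.03 q6 -14 F [ 0.8  0.8 -1.3] op 59.1 g 65
scene
  (458, -155, 79, 74, 'x-yaw -76.0', 148.9)
side
  (461, -177, 54, 30, 'x-yaw -3.4', 149.5)
  (470, -133, 87, 39, 'x-yaw -19.7', 149.4)
```

Emit:
{"api": "servo_tool", "payload": {
  "commands": [
    [[1,0,20],0,50],
    [[0,0,10],0,50],
    [[0,0,5],0,50],
    [[0,0,4],0,50],
    [[0,0,3],0,50],
    [[0,0,0],0,50]
  ]
}}

```text
time_s: 18.3
eef_pos: [0.4606, -0.1534, 0.1013]
eef_rot: [0.0, 0.812, 0.584, -0.0]
wrist_force: [-0.7, -1.4, -1.5]
opening: 0.689
grasp_force: 65.1
```

```bash
python3 - <<'E'
from h import *
st()
E
```

```text
t 18.3 tcp [ 460.6 -153.4  101.3] ty -18.6 tilt 0.00 q6 -14 F [-0.7 -1.4 -1.5] op 58.9 g 65
```

Emit:
{"api": "servo_tool", "payload": {
  "commands": [
    [[0,0,2],0,50],
    [[0,0,0],0,50],
    [[0,0,0],0.1,50],
    [[0,0,0],0.15,50],
    [[0,0,0],0.15,50],
    [[0,0,0],0.15,50],
    [[0,0,0],0.15,50],
    [[0,0,0],0.15,50],
    [[0,0,0],0.15,50],
    [[0,0,0],0.15,50],
    [[0,0,0],0.15,50],
    [[0,0,0],0.15,50],
    [[0,0,0],0.1,50],
    [[0,0,0],0.06,50],
    [[0,0,0],0,50]
  ]
}}

```text
time_s: 20.18
eef_pos: [0.4605, -0.1546, 0.0998]
eef_rot: [0.001, 0.984, -0.18, 0.0]
wrist_force: [-2.2, -3.9, 1.4]
opening: 0.688
grasp_force: 65.5
```

```bash
python3 - <<'E'
from h import *
st(); print(np.round(ctrl.get_obs()['torque'],2))
E
```

```text
t 20.2 tcp [ 460.5 -154.6   99.8] ty -110.8 tilt 0.15 q6 78 F [-2.2 -3.9  1.4] op 58.8 g 66
[-0.72  0.52  0.52]
```

Emit:
{"api": "servo_tool", "payload": {
  "commands": [
    [[0,0,0],0,85],
    [[0,0,0],0,85],
    [[0,0,0],0,85],
    [[0,0,-20],0,85],
    [[0,0,-50],0,85],
    [[0,0,-50],0,85],
    [[0,30,0],-0.15,85],
    [[0,30,0],-0.15,85],
    [[0,30,0],-0.15,85],
    [[0,30,0],-0.15,85],
    [[0,0,0],-0.15,85],
    [[0,0,0],-0.15,85],
    [[0,0,0],-0.15,85],
    [[0,0,0],-0.15,85],
    [[0,0,0],-0.15,85],
    [[0,0,0],-0.15,85],
    [[0,0,0],-0.15,85],
    [[0,0,0],0,85]
  ]
}}

```text
time_s: 22.42
eef_pos: [0.4443, -0.2704, 0.2192]
eef_rot: [-0.0, 0.8, 0.599, 0.0]
wrist_force: [-0.1, 0.6, 1.1]
opening: 0.996
grasp_force: 0.0
```

```bash
python3 - <<'E'
from h import *
st(); w=cam('wrist'); wb(w); 
print('stack'); both(.098,.112,[.38,.54,-.22,-.08]); wb(w,.098,.112,[.38,.54,-.22,-.08])
s=cam('scene'); im=np.array(s['color']); cv2.imwrite('pics/s1.png',np.hstack([cv2.resize(im[150:330,150:350],(400,360)),cv2.copyMakeBorder(cv2.resize(np.array(w['color']),(400,300)),0,60,0,0,0)])[:,:,::-1])
E
```

```text
t 22.4 tcp [ 444.3 -270.4  219.2] ty -16.3 tilt 0.01 q6 -28 F [-0.1  0.6  1.1] op 85.1 g 0
wrist
  (666.5, -496.0, 83, 57, 'x-yaw 63.4', 34.5)
  (582.6, -429.8, 79, 54, 'x-yaw -67.8', 40.7)
  (531.1, -322.3, 80, 61, 'x-yaw 74.9', 40.8)
  (443.0, -439.8, 79, 62, 'x-yaw -14.9', 40.8)
stack
scene
  (463, -155, 70, 63, 'x-yaw -24.4', 104.4)
side
  (462, -152, 79, 63, 'x-yaw -21.5', 105.1)
wrist
  (461.3, -154.6, 81, 61, 'x-yaw -19.3', 105.7)
```

View pics/s1.png

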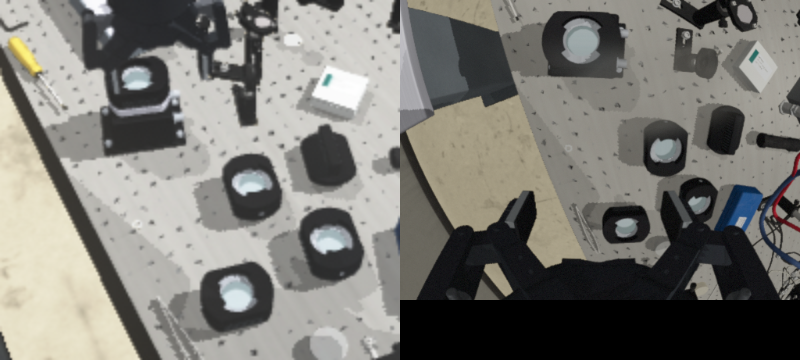

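Stage 1 is seated and locked: its top is at 105 mm, in line with the detector. Next is stage B.

```bash
python3 - <<'E'
from h import *
plan([(531.5,-322.5,219,-14.8,2)])
E
```

```text
-> (531.5, -322.5, 219, -14.8)
[[[-12.6, 49.2, 0.1], -0.014], [[-13.3, 48.9, 0.2], -0.014]]
```

Emit:
{"api": "servo_tool", "payload": {
  "commands": [
    [[-13,49,0],-0.014,85],
    [[-13,49,0],-0.014,85],
    [[0,0,50],0,85],
    [[0,0,50],0,85],
    [[0,0,50],0,85],
    [[0,0,25],0,85],
    [[0,0,10],0,85],
    [[0,0,0],0,85],
    [[0,0,0],0,50],
    [[0,0,0],0,50],
    [[0,0,0],0,50],
    [[0,0,0],0,50],
    [[0,0,0],0,50]
  ]
}}

```text
time_s: 24.25
eef_pos: [0.5325, -0.3234, 0.0363]
eef_rot: [0.002, 0.792, 0.611, 0.0]
wrist_force: [0.1, 0.6, 6.6]
opening: 0.688
grasp_force: 66.1
```

```bash
python3 - <<'E'
from h import *
st(); p=state()[1]*1000
a=np.radians(-14.8); off=(np.array([531.3,-322.4])-p[:2])@[-np.sin(a),np.cos(a)]; print('off',off)
a=np.radians(-18.8); t=np.array([461,-154])-off*np.array([-np.sin(a),np.cos(a)]); print(t)
plan([(t[0],t[1],0,-18.8,4)],start=(p[0],p[1],0,state()[2]))
E
```

```text
t 24.2 tcp [ 532.5 -323.4   36.3] ty -14.7 tilt 0.19 q6 -27 F [0.1 0.6 6.6] op 58.7 g 66
off 0.6111348632562277
[ 460.8030522  -154.57853037]
-> (np.float64(460.8030521984131), np.float64(-154.5785303661324), 0, -18.8)
[[[36.3, -28.0, -0.0], 0.018], [[35.8, -28.7, -0.0], 0.018], [[35.2, -29.3, -0.0], 0.018], [[34.7, -30.0, -0.0], 0.018]]
```

Emit:
{"api": "servo_tool", "payload": {
  "commands": [
    [[0,0,-15],0,50],
    [[0,0,-40],0,50],
    [[0,0,-50],0,50],
    [[0,0,-50],0,50],
    [[36,-28,0],0.018,50],
    [[36,-29,0],0.018,50],
    [[35,-29,0],0.018,50],
    [[35,-30,0],0.018,50],
    [[0,0,15],0,50],
    [[0,0,10],0,50],
    [[0,0,0],0,50],
    [[0,0,0],0,50]
  ]
}}

```text
time_s: 25.75
eef_pos: [0.46, -0.1545, 0.1644]
eef_rot: [-0.0, 0.813, 0.582, -0.0]
wrist_force: [0.5, 0.0, -1.2]
opening: 0.69
grasp_force: 65.3
```

```bash
cat >> h.py <<'E'
def held():
    """top of held part: height mode just above TCP, from scene+side"""
    z=state()[1][2]
    for n in ('scene','side'):
        p=cloud(cam(n)).reshape(-1,3); p=p[~np.isnan(p[:,0])]; t=state()[1]
        k=p[(np.hypot(p[:,0]-t[0],p[:,1]-t[1])<.036)&(abs(p[:,2]-z-.005)<.015)]
        h,e=np.histogram(k[:,2],30); i=h.argmax(); q=k[abs(k[:,2]-e[i])<.002]
        print(n,'top z %.1f'%(np.median(q[:,2])*1000),len(q))
E
python3 - <<'E'
from h import *
st(); held()
E
```

```text
t 25.8 tcp [ 460.  -154.5  164.4] ty -18.8 tilt 0.00 q6 -14 F [ 0.5  0.  -1.2] op 58.9 g 65
scene top z 167.0 185
side top z 168.3 111
```

Emit:
{"api": "servo_tool", "payload": {
  "commands": [
    [[0,1,18],0,50],
    [[0,0,6],0,50],
    [[0,0,4],0,50],
    [[0,0,3],0,50],
    [[0,0,2],0,50],
    [[0,0,0],0,50]
  ]
}}

```text
time_s: 26.6
eef_pos: [0.4608, -0.154, 0.1315]
eef_rot: [0.0, 0.813, 0.582, 0.0]
wrist_force: [-0.1, 0.2, -1.1]
opening: 0.684
grasp_force: 65.3
```

```bash
python3 - <<'E'
from h import *
st()
E
```

```text
t 26.6 tcp [ 460.8 -154.   131.5] ty -18.8 tilt 0.02 q6 -14 F [-0.1  0.2 -1.1] op 58.4 g 65
```

Emit:
{"api": "servo_tool", "payload": {
  "commands": [
    [[0,0,1],0,50],
    [[0,0,0],0.1,50],
    [[0,0,0],0.15,50],
    [[0,0,0],0.15,50],
    [[0,0,0],0.15,50],
    [[0,0,0],0.15,50],
    [[0,0,0],0.15,50],
    [[0,0,0],0.15,50],
    [[0,0,0],0.15,50],
    [[0,0,0],0.15,50],
    [[0,0,0],0.15,50],
    [[0,0,0],0.1,50],
    [[0,0,0],0.06,50],
    [[0,0,0],0,50]
  ]
}}

```text
time_s: 28.35
eef_pos: [0.4612, -0.1549, 0.1313]
eef_rot: [0.001, 0.983, -0.182, 0.001]
wrist_force: [-1.7, -3.3, 5.6]
opening: 0.689
grasp_force: 66.0
```

```bash
python3 - <<'E'
from h import *
st(); print(np.round(ctrl.get_obs()['torque'],2))
E
```

```text
t 28.4 tcp [ 461.2 -154.9  131.3] ty -111.0 tilt 0.15 q6 78 F [-1.7 -3.3  5.6] op 58.9 g 66
[-0.49  0.44  0.17]
```

Emit:
{"api": "servo_tool", "payload": {
  "commands": [
    [[0,0,0],0,85],
    [[0,0,0],0,85],
    [[0,0,0],0,85],
    [[0,0,-20],0,85],
    [[0,0,-45],0,85],
    [[0,0,-45],0,85],
    [[0,40,0],0,85],
    [[0,40,0],0,85],
    [[0,40,0],0.0,85],
    [[0,0,0],0,85]
  ]
}}

```text
time_s: 29.6
eef_pos: [0.4167, -0.2679, 0.2402]
eef_rot: [0.0, 0.983, -0.184, -0.0]
wrist_force: [0.4, 0.6, 0.3]
opening: 0.996
grasp_force: 0.0
```

```bash
python3 - <<'E'
from h import *
st(); w=cam('wrist'); wb(w); pickle.dump(w,open('w3.pkl','wb'))
print('stack'); both(.128,.142,[.38,.54,-.22,-.08]); wb(w,.128,.142,[.38,.54,-.22,-.08]); both()
E
```

```text
t 29.6 tcp [ 416.7 -267.9  240.2] ty -111.2 tilt 0.02 q6 65 F [0.4 0.6 0.3] op 85.0 g 0
wrist
  (550.4, -430.1, 77, 20, 'x-yaw 75.4', 40.7)
  (443.6, -440.8, 80, 62, 'x-yaw -13.5', 40.8)
stack
scene
  (485, -164, 61, 26, 'x-yaw 62.9', 134.6)
  (429, -148, 51, 15, 'x-yaw 81.6', 134.6)
side
  (462, -152, 77, 62, 'x-yaw -20.6', 134.8)
wrist
  (462.4, -155.3, 80, 62, 'x-yaw -20.7', 135.5)
scene
  (664, -504, 72, 55, 'x-yaw 58.4', 34.5)
  (639, -326, 63, 17, 'x-yaw 69.0', 43.2)
  (570, -434, 81, 61, 'x-yaw 74.1', 39.3)
  (441, -440, 80, 62, 'x-yaw -14.0', 39.2)
side
  (579, -400, 43, 18, 'x-yaw 0.0', 39.8)
```

```bash
python3 - <<'E'
from h import *
plan([(443,-440.3,240,-104,4)])
E
```

```text
-> (443, -440.3, 240, -104)
[[[21.6, 38.7, 0.0], -0.03], [[20.4, 39.3, 0.0], -0.03], [[19.2, 39.9, 0.1], -0.03], [[17.9, 40.4, 0.0], -0.03]]
```

Emit:
{"api": "servo_tool", "payload": {
  "commands": [
    [[22,39,0],-0.03,85],
    [[20,39,0],-0.03,85],
    [[19,40,0],-0.03,85],
    [[18,40,0],-0.03,85],
    [[0,0,50],0,85],
    [[0,0,50],0,85],
    [[0,0,50],0,85],
    [[0,0,40],0,85],
    [[0,0,15],0,85],
    [[0,0,0],0,85],
    [[0,0,0],0,50],
    [[0,0,0],0,50],
    [[0,0,0],0,50],
    [[0,0,0],0,50],
    [[0,0,0],0,50]
  ]
}}

```text
time_s: 31.72
eef_pos: [0.4437, -0.4425, 0.038]
eef_rot: [0.002, 0.992, -0.123, 0.002]
wrist_force: [0.4, 0.5, 7.0]
opening: 0.686
grasp_force: 66.2
```

```bash
cat >> h.py <<'E'
def carry(c,yaw,seat=(461.2,-154.3),ent=-19,n=5):
    _,p,ty,_=state(); p=p*1000; a=np.radians(yaw); off=(np.array(c)-p[:2])@[-np.sin(a),np.cos(a)]
    b=np.radians(ent); t=np.array(seat)-off*np.array([-np.sin(b),np.cos(b)]); print('off',off,'goal',t)
    plan([(t[0],t[1],0,ent,n)],start=(p[0],p[1],0,ty))
E
python3 - <<'E'
from h import *
st(); carry((443,-440.3),-104,n=10)
E
```

```text
t 31.7 tcp [ 443.7 -442.5   38. ] ty -104.2 tilt 0.27 q6 48 F [0.4 0.5 7. ] op 58.6 g 66
off -1.1997963806706713 goal [ 461.59061549 -153.16557024]
-> (np.float64(461.5906154933793), np.float64(-153.16557023513906), 0, -19)
[[[-5.3, -28.5, -0.0], -0.149], [[-1.1, -29.0, -0.0], -0.149], [[3.3, -28.8, -0.0], -0.149], [[7.5, -28.0, -0.0], -0.149], [[11.6, -26.6, -0.0], -0.149], [[15.4, -24.6, -0.0], -0.149], [[18.8, -22.0, -0.0], -0.149], [[21.9, -19.0, -0.0], -0.149], [[24.5, -15.5, -0.0], -0.149], [[26.5, -11.7, -0.0], -0.149]]
```

Emit:
{"api": "servo_tool", "payload": {
  "commands": [
    [[0,0,-15],0,50],
    [[0,0,-40],0,50],
    [[0,0,-55],0,50],
    [[0,0,-55],0,50],
    [[0,0,0],0,50],
    [[-5,-28,0],-0.149,50],
    [[-1,-29,0],-0.149,50],
    [[3,-29,0],-0.149,50],
    [[8,-28,0],-0.149,50],
    [[12,-27,0],-0.149,50],
    [[15,-25,0],-0.149,50],
    [[19,-22,0],-0.149,50],
    [[22,-19,0],-0.149,50],
    [[24,-15,0],-0.149,50],
    [[26,-12,0],-0.149,50],
    [[0,0,0],0,50]
  ]
}}

```text
time_s: 33.72
eef_pos: [0.4595, -0.15, 0.1996]
eef_rot: [-0.001, 0.812, 0.583, -0.0]
wrist_force: [-0.2, -0.9, -0.9]
opening: 0.686
grasp_force: 65.3
```

```bash
python3 - <<'E'
from h import *
st(); held(); plan([(461.6,-153.2,182,-19,1)])
E
```

```text
t 33.7 tcp [ 459.5 -150.   199.6] ty -18.6 tilt 0.11 q6 -14 F [-0.2 -0.9 -0.9] op 58.6 g 65
scene top z 201.2 243
side top z 202.4 110
-> (461.6, -153.2, 182, -19)
[[[-0.7, 1.9, 18.1], 0.003]]
```

Emit:
{"api": "servo_tool", "payload": {
  "commands": [
    [[-1,2,18],0.003,50],
    [[0,0,0],0,50],
    [[0,0,0],0,50]
  ]
}}

```text
time_s: 34.2
eef_pos: [0.4618, -0.1542, 0.1825]
eef_rot: [-0.0, 0.814, 0.58, -0.0]
wrist_force: [0.6, 0.3, -0.3]
opening: 0.687
grasp_force: 65.2
```

```bash
python3 - <<'E'
from h import *
st(); plan([(461.6,-153.2,163,-19,1)])
E
```

```text
t 34.2 tcp [ 461.8 -154.2  182.5] ty -19.0 tilt 0.01 q6 -13 F [ 0.6  0.3 -0.3] op 58.7 g 65
-> (461.6, -153.2, 163, -19)
[[[0.9, -0.5, 19.5], -0.001]]
```

Emit:
{"api": "servo_tool", "payload": {
  "commands": [
    [[1,0,9],0,50],
    [[0,0,4],0,50],
    [[0,0,3],0,50],
    [[0,0,2],0,50],
    [[0,0,1],0,50],
    [[0,0,0],0,50]
  ]
}}

```text
time_s: 34.95
eef_pos: [0.4622, -0.1526, 0.1633]
eef_rot: [0.0, 0.814, 0.581, -0.0]
wrist_force: [0.2, 0.4, -2.0]
opening: 0.685
grasp_force: 65.2
```

```bash
python3 - <<'E'
from h import *
st()
E
```

```text
t 35.0 tcp [ 462.2 -152.6  163.3] ty -19.0 tilt 0.00 q6 -13 F [ 0.2  0.4 -2. ] op 58.5 g 65
```

Emit:
{"api": "servo_tool", "payload": {
  "commands": [
    [[0,0,1],0,50],
    [[0,0,0],0.1,50],
    [[0,0,0],0.15,50],
    [[0,0,0],0.15,50],
    [[0,0,0],0.15,50],
    [[0,0,0],0.15,50],
    [[0,0,0],0.15,50],
    [[0,0,0],0.15,50],
    [[0,0,0],0.15,50],
    [[0,0,0],0.15,50],
    [[0,0,0],0.15,50],
    [[0,0,0],0.1,50],
    [[0,0,0],0.06,50],
    [[0,0,0],0,50]
  ]
}}

```text
time_s: 36.7
eef_pos: [0.4618, -0.1544, 0.1631]
eef_rot: [0.002, 0.983, -0.184, -0.0]
wrist_force: [-3.9, -6.6, 2.2]
opening: 0.691
grasp_force: 65.8
```

```bash
python3 - <<'E'
from h import *
st(); print(np.round(ctrl.get_obs()['torque'],2))
E
```

```text
t 36.7 tcp [ 461.8 -154.4  163.1] ty -111.2 tilt 0.23 q6 79 F [-3.9 -6.6  2.2] op 59.0 g 66
[-1.23  0.9   0.18]
```

Emit:
{"api": "servo_tool", "payload": {
  "commands": [
    [[0,0,0],0,85],
    [[0,0,0],0,85],
    [[0,0,0],0,85],
    [[0,0,-20],0,85],
    [[0,0,-45],0,85],
    [[0,0,-35],0,85],
    [[0,40,0],-0.15,85],
    [[0,40,0],-0.15,85],
    [[0,40,0],-0.15,85],
    [[0,0,0],-0.15,85],
    [[0,0,0],-0.15,85],
    [[0,0,0],-0.15,85],
    [[0,0,0],-0.15,85],
    [[0,0,0],-0.15,85],
    [[0,0,0],-0.15,85],
    [[0,0,0],-0.15,85],
    [[0,0,0],-0.15,85],
    [[0,0,0],0,85]
  ]
}}

```text
time_s: 38.95
eef_pos: [0.4362, -0.2687, 0.2622]
eef_rot: [-0.0, 0.803, 0.597, 0.0]
wrist_force: [-0.0, -0.8, -0.6]
opening: 0.993
grasp_force: 0.0
```

```bash
python3 - <<'E'
from h import *
st(); w=cam('wrist'); wb(w)
print('stack'); both(.158,.172,[.38,.54,-.22,-.08]); wb(w,.158,.172,[.38,.54,-.22,-.08]); both()
plan([(571,-434.5,250,-15.5,5)])
E
```

```text
t 39.0 tcp [ 436.2 -268.7  262.2] ty -16.7 tilt 0.01 q6 -28 F [-0.  -0.8 -0.6] op 84.8 g 0
wrist
  (661.6, -505.3, 103, 59, 'x-yaw 63.0', 34.5)
  (570.7, -434.1, 79, 61, 'x-yaw 75.4', 40.8)
stack
scene
  (463, -156, 73, 62, 'x-yaw -17.7', 164.3)
side
  (461, -153, 78, 63, 'x-yaw -21.3', 164.8)
wrist
  (461.6, -154.6, 81, 61, 'x-yaw -20.0', 165.7)
scene
  (659, -501, 70, 29, 'x-yaw 90.0', 34.5)
  (639, -328, 60, 17, 'x-yaw 71.1', 43.2)
  (570, -434, 80, 61, 'x-yaw 73.5', 39.2)
side
  (581, -405, 58, 23, 'x-yaw -28.0', 39.9)
-> (571, -434.5, 250, -15.5)
[[[-23.9, 35.4, 2.5], -0.004], [[-24.1, 35.3, 2.4], -0.004], [[-24.2, 35.2, 2.5], -0.004], [[-24.4, 35.0, 2.4], -0.004], [[-24.5, 35.0, 2.5], -0.004]]
```

Emit:
{"api": "servo_tool", "payload": {
  "commands": [
    [[-24,35,0],-0.004,76],
    [[-24,35,0],-0.004,76],
    [[-24,35,0],-0.004,76],
    [[-24,35,0],-0.004,76],
    [[-25,35,0],-0.004,76],
    [[0,0,50],0,76],
    [[0,0,50],0,76],
    [[0,0,50],0,76],
    [[0,0,50],0,76],
    [[0,0,18],0,76],
    [[0,0,9],0,76],
    [[0,0,0],0,76],
    [[0,0,0],0,50],
    [[0,0,0],0,50],
    [[0,0,0],0,50],
    [[0,0,0],0,50],
    [[0,0,0],0,50]
  ]
}}

```text
time_s: 41.32
eef_pos: [0.5717, -0.4353, 0.0381]
eef_rot: [0.002, 0.796, 0.605, 0.0]
wrist_force: [-0.2, 0.1, 7.1]
opening: 0.691
grasp_force: 66.7
```

```bash
python3 - <<'E'
from h import *
st(); carry((571,-434.3),-15.5,n=6)
E
```

```text
t 41.3 tcp [ 571.7 -435.3   38.1] ty -15.5 tilt 0.26 q6 -31 F [-0.2  0.1  7.1] op 59.0 g 67
off 0.7314068575343684 goal [ 460.96187722 -154.99155877]
-> (np.float64(460.9618772192352), np.float64(-154.99155877011947), 0, -19)
[[[40.1, -30.3, -0.0], 0.01], [[39.8, -30.7, -0.0], 0.01], [[39.4, -31.1, -0.0], 0.01], [[39.1, -31.5, -0.0], 0.01], [[38.8, -31.8, -0.0], 0.01], [[38.5, -32.3, -0.0], 0.01]]
```

Emit:
{"api": "servo_tool", "payload": {
  "commands": [
    [[0,0,-15],0,50],
    [[0,0,-40],0,50],
    [[0,0,-50],0,50],
    [[0,0,-50],0,50],
    [[0,0,-40],0,50],
    [[0,0,0],0,50],
    [[40,-30,0],0.01,50],
    [[40,-31,0],0.01,50],
    [[39,-31,0],0.01,50],
    [[39,-31,0],0.01,50],
    [[39,-32,0],0.01,50],
    [[38,-32,0],0.01,50],
    [[0,0,0],0,50],
    [[0,0,0],0,50],
    [[0,0,0],0,50]
  ]
}}

```text
time_s: 43.2
eef_pos: [0.4603, -0.1555, 0.2301]
eef_rot: [-0.0, 0.814, 0.581, -0.0]
wrist_force: [-1.0, 0.0, -1.1]
opening: 0.689
grasp_force: 65.8
```

```bash
python3 - <<'E'
from h import *
st(); held(); st(); plan([(461,-155,210,-19,1)])
E
```

```text
t 43.2 tcp [ 460.3 -155.5  230.1] ty -19.0 tilt 0.01 q6 -14 F [-1.   0.  -1.1] op 58.9 g 66
scene top z 231.6 279
side top z 232.4 112
t 43.3 tcp [ 460.3 -155.5  230.1] ty -19.0 tilt 0.02 q6 -14 F [-0.6  0.2 -1.1] op 58.9 g 66
-> (461, -155, 210, -19)
[[[0.7, 0.5, 20.1], -0.001]]
```

Emit:
{"api": "servo_tool", "payload": {
  "commands": [
    [[1,0,16],0,50],
    [[0,0,10],0,50],
    [[0,0,4],0,50],
    [[0,0,3],0,50],
    [[0,0,2],0,50],
    [[0,0,2],0,50],
    [[0,0,0],0,50]
  ]
}}

```text
time_s: 44.18
eef_pos: [0.4605, -0.1536, 0.1934]
eef_rot: [0.0, 0.814, 0.581, 0.0]
wrist_force: [0.3, -0.9, -1.0]
opening: 0.69
grasp_force: 65.9
```

```bash
python3 - <<'E'
from h import *
st()
E
```

```text
t 44.2 tcp [ 460.5 -153.6  193.4] ty -19.0 tilt 0.01 q6 -14 F [ 0.3 -0.9 -1. ] op 58.9 g 66
```

Emit:
{"api": "servo_tool", "payload": {
  "commands": [
    [[0,0,1],0,50],
    [[0,0,0],0.1,50],
    [[0,0,0],0.15,50],
    [[0,0,0],0.15,50],
    [[0,0,0],0.15,50],
    [[0,0,0],0.15,50],
    [[0,0,0],0.15,50],
    [[0,0,0],0.15,50],
    [[0,0,0],0.15,50],
    [[0,0,0],0.15,50],
    [[0,0,0],0.15,50],
    [[0,0,0],0.1,50],
    [[0,0,0],0.06,50],
    [[0,0,0],0,50]
  ]
}}

```text
time_s: 45.92
eef_pos: [0.4607, -0.1546, 0.1931]
eef_rot: [0.001, 0.983, -0.184, 0.001]
wrist_force: [-1.8, -2.9, 4.5]
opening: 0.689
grasp_force: 66.3
```

```bash
python3 - <<'E'
from h import *
st(); print(np.round(ctrl.get_obs()['torque'],2))
E
```

```text
t 45.9 tcp [ 460.7 -154.6  193.1] ty -111.2 tilt 0.14 q6 79 F [-1.8 -2.9  4.5] op 58.8 g 66
[-0.71  0.43  0.05]
```

Emit:
{"api": "servo_tool", "payload": {
  "commands": [
    [[0,0,0],0,85],
    [[0,0,0],0,85],
    [[0,0,0],0,85],
    [[0,0,-20],0,85],
    [[0,0,-45],0,85],
    [[0,0,-35],0,85],
    [[0,45,0],-0.15,85],
    [[0,45,0],-0.15,85],
    [[0,40,0],-0.15,60],
    [[0,0,0],-0.15,60],
    [[0,0,0],-0.15,60],
    [[0,0,0],-0.15,60],
    [[0,0,0],-0.15,60],
    [[0,0,0],-0.15,60],
    [[0,0,0],-0.15,60],
    [[0,0,0],-0.15,60],
    [[0,0,0],-0.12,60],
    [[0,0,0],0,60]
  ]
}}

```text
time_s: 48.18
eef_pos: [0.4315, -0.2792, 0.2921]
eef_rot: [-0.0, 0.811, 0.585, 0.0]
wrist_force: [0.2, -1.4, 0.4]
opening: 0.703
grasp_force: 0.0
```

```bash
python3 - <<'E'
from h import *
st(); w=cam('wrist')
print('stack'); both(.188,.202,[.38,.54,-.22,-.08]); wb(w,.188,.202,[.38,.54,-.22,-.08])
print('cap'); both(.041,.052,[.55,.72,-.4,-.25],150); wb(w,.041,.052,[.58,.72,-.4,-.25],150); wb(w,.017,.03,[.58,.72,-.4,-.25],150)
s=cam('scene'); im=np.array(s['color']); cv2.imwrite('pics/s4.png',np.hstack([cv2.resize(im[100:280,150:350],(400,360)),cv2.copyMakeBorder(cv2.resize(np.array(w['color']),(400,300)),0,60,0,0,0)])[:,:,::-1])
E
```

```text
t 48.2 tcp [ 431.5 -279.2  292.1] ty -18.4 tilt 0.02 q6 -28 F [ 0.2 -1.4  0.4] op 60.0 g 0
stack
scene
  (470, -160, 62, 54, 'x-yaw 64.7', 194.2)
side
  (462, -152, 78, 62, 'x-yaw -18.4', 194.7)
wrist
  (460.3, -156.7, 80, 57, 'x-yaw -20.2', 195.7)
cap
scene
  (640, -327, 63, 18, 'x-yaw 68.2', 45.0)
side
wrist
  (641.2, -326.2, 63, 18, 'x-yaw 72.0', 46.3)
wrist
  (715.5, -366.5, 26, 10, 'x-yaw 90.0', 22.8)
  (707.0, -264.5, 30, 27, 'x-yaw 90.0', 22.6)
  (640.9, -326.7, 79, 62, 'x-yaw 70.6', 22.7)
```

View pics/s4.png

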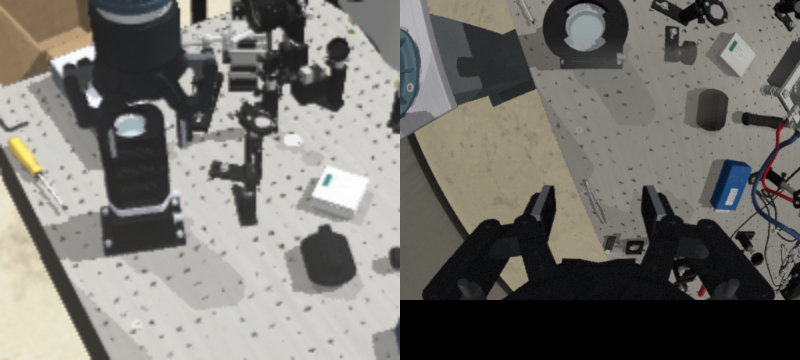

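The four-stage stack stands at 195 mm with its flats in line. The cap is at (641,-326), with its bar in view at (712,108) in the wrist panel.

```bash
python3 - <<'E'
from h import *
plan([(641,-326.4,292,-18.8,4)])
E
```

```text
-> (641, -326.4, 292, -18.8)
[[[5.4, 53.4, 0.1], 0.002], [[5.5, 53.4, 0.1], 0.002], [[5.6, 53.4, 0.0], 0.002], [[5.8, 53.4, 0.1], 0.002]]
```

Emit:
{"api": "servo_tool", "payload": {
  "commands": [
    [[5,53,0],0.002,45],
    [[6,53,0],0.002,45],
    [[6,54,0],0.002,45],
    [[6,54,0],0.002,45],
    [[0,0,50],0,45],
    [[0,0,50],0,45],
    [[0,0,50],0,45],
    [[0,0,50],0,45],
    [[0,0,28],0,45],
    [[0,0,13],0,45],
    [[0,0,0],0,45],
    [[0,0,0],0,10],
    [[0,0,0],0,10],
    [[0,0,0],0,10],
    [[0,0,0],0,10],
    [[0,0,0],0,10]
  ]
}}

```text
time_s: 50.48
eef_pos: [0.6428, -0.3265, 0.0535]
eef_rot: [0.002, 0.813, 0.582, 0.0]
wrist_force: [-0.9, 0.0, 6.7]
opening: 0.17
grasp_force: 60.7
```

```bash
python3 - <<'E'
from h import *
st(); carry((641,-326.5),-18.8,n=6,seat=(461.2,-154.5))
E
```

```text
t 50.5 tcp [ 642.8 -326.5   53.5] ty -18.8 tilt 0.19 q6 -17 F [-0.9  0.   6.7] op 14.5 g 61
off -0.6121060940064187 goal [ 461.39928225 -153.92124232]
-> (np.float64(461.39928225135765), np.float64(-153.92124231787938), 0, -19)
[[[17.4, -37.9, -0.0], 0.0], [[17.5, -37.9, -0.0], 0.0], [[17.4, -37.9, -0.0], 0.0], [[17.5, -37.9, -0.0], 0.0], [[17.4, -37.9, -0.0], 0.0], [[17.5, -37.9, -0.0], 0.0]]
```

Emit:
{"api": "servo_tool", "payload": {
  "commands": [
    [[0,0,-15],0,10],
    [[0,0,-40],0,10],
    [[0,0,-50],0,10],
    [[0,0,-50],0,10],
    [[0,0,-50],0,10],
    [[0,0,-10],0,10],
    [[17,-38,0],0,10],
    [[17,-38,0],0,10],
    [[18,-38,0],0,10],
    [[17,-38,0],0,10],
    [[18,-38,0],0,10],
    [[17,-37,0],0,10],
    [[0,0,0],0,10],
    [[0,0,0],0,10]
  ]
}}

```text
time_s: 52.22
eef_pos: [0.4606, -0.1541, 0.2661]
eef_rot: [0.0, 0.813, 0.582, -0.0]
wrist_force: [0.5, -0.3, -1.6]
opening: 0.169
grasp_force: 59.8
```

```bash
python3 - <<'E'
from h import *
st(); plan([(461.4,-154,250,-19,1)])
p=state()[1]
for n in ('scene','side'):
    c=cam(n); P=cloud(c).reshape(-1,3); k=P[(np.hypot(P[:,0]-p[0],P[:,1]-p[1])<.042)&(P[:,2]>.2)&(P[:,2]<p[2]+.005)]
    h,e=np.histogram(k[:,2]*1000,np.arange(200,280,3)); print(n,[(int(a),int(b)) for a,b in zip(e,h) if b>15])
c=cam('wrist'); s=cam('scene')
cv2.imwrite('pics/c5.png',np.hstack([cv2.resize(np.array(s['color'])[70:250,130:330],(400,360)),cv2.copyMakeBorder(cv2.resize(np.array(c['color']),(400,300)),0,60,0,0,0)])[:,:,::-1])
E
```

```text
t 52.2 tcp [ 460.6 -154.1  266.1] ty -18.8 tilt 0.02 q6 -14 F [ 0.5 -0.3 -1.6] op 14.4 g 60
-> (461.4, -154, 250, -19)
[[[0.4, 0.7, 16.1], 0.003]]
scene [(224, 27), (227, 27), (230, 43), (233, 289), (236, 32), (251, 19), (254, 40), (257, 111), (260, 27)]
side [(224, 21), (227, 30), (230, 29), (233, 120), (236, 24), (251, 16), (254, 19), (257, 45), (260, 18)]
```

View pics/c5.png

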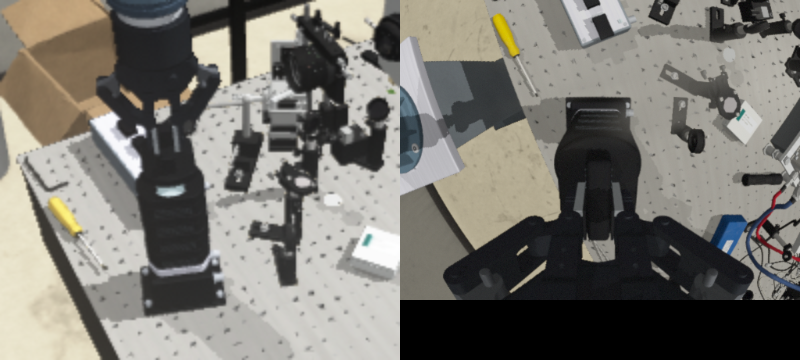

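The cap is held level above the stack, with its disc top at 234.5 mm, so it needs to go down about 28 mm.

Emit:
{"api": "servo_tool", "payload": {
  "commands": [
    [[0,1,15],0,10],
    [[0,0,5],0,10],
    [[0,0,3],0,10],
    [[0,0,2],0,10],
    [[0,0,2],0,10],
    [[0,0,1],0,10],
    [[0,0,0],0,10]
  ]
}}

```text
time_s: 53.3
eef_pos: [0.4616, -0.1543, 0.2387]
eef_rot: [0.0, 0.813, 0.582, 0.0]
wrist_force: [-0.5, 0.5, 0.6]
opening: 0.168
grasp_force: 60.0
```

```bash
python3 - <<'E'
from h import *
st()
E
```

```text
t 53.3 tcp [ 461.6 -154.3  238.7] ty -18.8 tilt 0.04 q6 -14 F [-0.5  0.5  0.6] op 14.4 g 60
```

Emit:
{"api": "servo_tool", "payload": {
  "commands": [
    [[0,0,1],0,10],
    [[0,0,0],0.1,10],
    [[0,0,0],0.15,10],
    [[0,0,0],0.15,10],
    [[0,0,0],0.15,10],
    [[0,0,0],0.15,10],
    [[0,0,0],0.15,10],
    [[0,0,0],0.15,10],
    [[0,0,0],0.15,10],
    [[0,0,0],0.15,10],
    [[0,0,0],0.15,10],
    [[0,0,0],0.1,10],
    [[0,0,0],0.06,10],
    [[0,0,0],0,10]
  ]
}}

```text
time_s: 55.05
eef_pos: [0.4622, -0.1554, 0.2385]
eef_rot: [0.001, 0.983, -0.183, 0.001]
wrist_force: [-1.0, -4.1, 5.7]
opening: 0.168
grasp_force: 60.7
```

```bash
python3 - <<'E'
from h import *
st(); print(np.round(ctrl.get_obs()['torque'],2))
E
```

```text
t 55.0 tcp [ 462.2 -155.4  238.5] ty -111.1 tilt 0.21 q6 79 F [-1.  -4.1  5.7] op 14.4 g 61
[-0.82  0.15  0.04]
```

Emit:
{"api": "servo_tool", "payload": {
  "commands": [
    [[0,0,0],0.04,10],
    [[0,0,0],0.04,10],
    [[0,0,0],0,10]
  ]
}}

```text
time_s: 55.42
eef_pos: [0.4621, -0.1554, 0.2385]
eef_rot: [0.001, 0.975, -0.221, 0.001]
wrist_force: [-1.3, -3.2, 6.6]
opening: 0.171
grasp_force: 60.8
```

```bash
python3 - <<'E'
from h import *
st(); print(np.round(ctrl.get_obs()['torque'],2))
E
```

```text
t 55.4 tcp [ 462.1 -155.4  238.5] ty -115.6 tilt 0.20 q6 83 F [-1.3 -3.2  6.6] op 14.6 g 61
[-0.83  0.25  0.38]
```

Emit:
{"api": "servo_tool", "payload": {
  "commands": [
    [[0,0,0],0,30],
    [[0,0,0],0,45],
    [[0,0,0],0,45],
    [[0,0,-10],0,45],
    [[0,0,-40],0,45],
    [[0,0,-40],0,45],
    [[0,40,0],0,45],
    [[0,40,0],0,45],
    [[0,40,0],0,45],
    [[0,40,0],0,45],
    [[0,0,0],0,45]
  ]
}}

```text
time_s: 56.8
eef_pos: [0.3911, -0.3005, 0.3279]
eef_rot: [0.0, 0.975, -0.224, 0.0]
wrist_force: [0.4, 0.3, 0.8]
opening: 0.528
grasp_force: 0.0
```

```bash
python3 - <<'E'
from h import *
st(); B=[.38,.54,-.23,-.08]; w=cam('wrist')
print('disc'); both(.202,.213,B); wb(w,.202,.213,B)
print('bar'); both(.226,.238,B,150); wb(w,.226,.238,B,150)
print('det'); wb(w,.07,.08,B,50)
s,d=cam('scene'),cam('side')
for c in (s,d): print('guards',[(b[2],b[3],b[5]) for b in blobs(cloud(c),.054,.066,[.47,.55,-.05,.2],100)])
cv2.imwrite('pics/f.png',np.hstack([cv2.resize(np.array(s['color'])[100:240,150:290],(400,400)),cv2.resize(np.array(d['color'])[130:270,220:360],(400,400))])[:,:,::-1])
E
```

```text
t 56.8 tcp [ 391.1 -300.5  327.9] ty -115.9 tilt 0.04 q6 65 F [0.4 0.3 0.8] op 45.1 g 0
disc
scene
  (474, -173, 63, 35, 'x-yaw 14.4', 206.6)
side
  (470, -136, 76, 29, 'x-yaw -22.6', 207.5)
wrist
  (462.4, -155.7, 80, 62, 'x-yaw -22.8', 207.6)
bar
scene
  (474, -160, 32, 17, 'x-yaw -20.6', 230.3)
side
  (464, -150, 63, 17, 'x-yaw -20.7', 230.3)
wrist
  (462.2, -155.8, 64, 18, 'x-yaw -22.2', 231.3)
det
wrist
  (457.1, -183.2, 66, 11, 'x-yaw -9.6', 74.4)
guards []
guards [(34, 18, 0.0604), (36, 20, 0.0605), (34, 21, 0.0605), (36, 20, 0.0604)]
```

View pics/f.png

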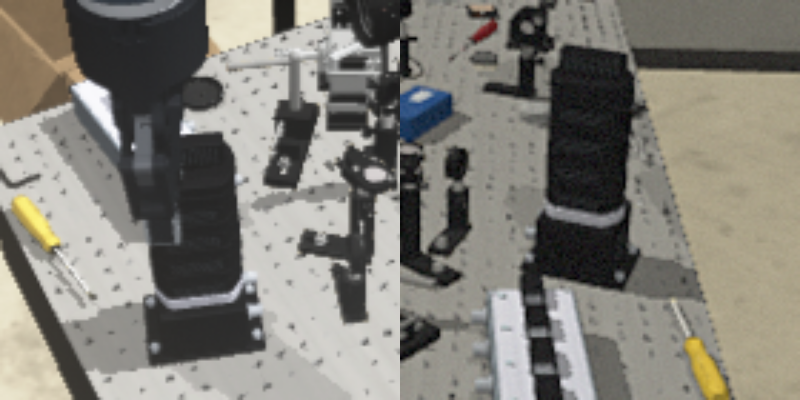

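The cap disc is at 207 mm and the bar top at 231 mm, exactly seated. The flats are in line all the way down, the guards are shut, and the gripper is clear.

```bash
python3 -c "
from bench import ctrl
print(ctrl.hand_in())"
```

```text
the job is handed in; nothing more can be done
None
```

I shut all four guards, took the cap off, stacked and locked the four stages on the detector, locked the cap on top, and handed the job in at about 57 s of robot time; hand-in returned no verdict.

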